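Tack-test three lacquered baubles in dipping order

TASK

Tack-test the three lacquered baubles in the order they were dipped: touch the one on the red post first, then yellow, then blue. Touch each lightly on top with the fingertips, pushing just enough that its post's white shaft slides clearly down, by about a centimetre, and stays there as the sign that it has been checked. Do not touch a bauble before its turn or touch the posts themselves, leave every bauble standing on its post without pinching or lifting it, and do not disturb the other things on the table.

Things in the scene. Friction and masses are not known exactly. Their poses are not given: they have to be found in the camera images.
- red_post: red enamelled metal drying post, fixed to the table: round foot 76 mm wide, with a red sleeve up to 45 mm high; a white shaft with a red collar (24 mm wide, upper face 78 mm above the table) slides down into the sleeve. Origin: centre of the underside of the foot, z up.
- red_carrier (a joint): how far the red post's collar and shaft, with the bauble on it, have been pushed down, in m: 0 at the start (raised), 0.025 at the bottom stop, which is hard: stop short of it; more than 0.006 counts as checked off. Friction alone holds it: it yields at a push of about 2 to 3 N, has no spring and stays where it is left.
- red_seat (a point): centre of the upper face of the red post's collar, where the bauble's stem stands; a thin steel nail (2.6 mm thick, 70 mm tall) rises from it inside the stem. Moves down with the collar.
- red_bauble: light pale-gold glass bauble on the red post: a ball 56 mm wide on a slim 8 mm stem tube, 145 mm tall in all, slipped loosely over the post's nail. Origin: lower end of the stem, z up along the stem.
- red_top (a point): the topmost point of the ball on the red post, 145 mm above the bauble's origin: 223 mm above the table while the post is raised.
- yellow_post: yellow enamelled metal drying post, fixed to the table: round foot 76 mm wide, with a yellow sleeve up to 45 mm high; a white shaft with a yellow collar (24 mm wide, upper face 78 mm above the table) slides down into the sleeve. Origin: centre of the underside of the foot, z up.
- yellow_carrier (a joint): how far the yellow post's collar and shaft, with the bauble on it, have been pushed down, in m: 0 at the start (raised), 0.025 at the bottom stop, which is hard: stop short of it; more than 0.006 counts as checked off. Friction alone holds it: it yields at a push of about 2 to 3 N, has no spring and stays where it is left.
- yellow_seat (a point): centre of the upper face of the yellow post's collar, where the bauble's stem stands; a thin steel nail (2.6 mm thick, 70 mm tall) rises from it inside the stem. Moves down with the collar.
- yellow_bauble: light pale-gold glass bauble on the yellow post: a ball 76 mm wide on a slim 8 mm stem tube, 155 mm tall in all, slipped loosely over the post's nail. Origin: lower end of the stem, z up along the stem.
- yellow_top (a point): the topmost point of the ball on the yellow post, 155 mm above the bauble's origin: 233 mm above the table while the post is raised.
- blue_post: blue enamelled metal drying post, fixed to the table: round foot 76 mm wide, with a blue sleeve up to 45 mm high; a white shaft with a blue collar (24 mm wide, upper face 78 mm above the table) slides down into the sleeve. Origin: centre of the underside of the foot, z up.
- blue_carrier (a joint): how far the blue post's collar and shaft, with the bauble on it, have been pushed down, in m: 0 at the start (raised), 0.025 at the bottom stop, which is hard: stop short of it; more than 0.006 counts as checked off. Friction alone holds it: it yields at a push of about 2 to 3 N, has no spring and stays where it is left.
- blue_seat (a point): centre of the upper face of the blue post's collar, where the bauble's stem stands; a thin steel nail (2.6 mm thick, 70 mm tall) rises from it inside the stem. Moves down with the collar.
- blue_bauble: light pale-gold glass bauble on the blue post: a ball 60 mm wide on a slim 8 mm stem tube, 154 mm tall in all, slipped loosely over the post's nail. Origin: lower end of the stem, z up along the stem.
- blue_top (a point): the topmost point of the ball on the blue post, 154 mm above the bauble's origin: 232 mm above the table while the post is raised.
- sanding_block: bystander, loose: plain wooden sanding block 40 x 85 x 31 mm. Origin: centre of its underside.
- cap_dish: bystander, loose: round tin dish 82 mm wide, 20 mm high, with gold caps fixed in it. Origin: centre of its underside.
- black_lid_jar: bystander, loose: clear glitter jar with a black lid, 43 mm wide, 58 mm high. Origin: centre of its underside.

How it is judged:
By the outcome, as a careful person would: the job done as asked, in the order asked, and still so for the second after the job is handed in, with the robot touching nothing.
It also fails if it takes over 51 s, if anything falls off the work surface, if the arm or the gripper's body presses on something with over 40 N, if the wrist force passes 120 N, or if a joint passes its speed limit or range.

ROBOT

A 6-joint arm with a two-finger parallel gripper is mounted at the origin on a cart in front of the work surface, level with it; the furniture and walls round the work are solid. World frame = base frame: x ahead of the robot, y to its left, z up, the work surface at z = 0. Lengths are in mm, angles in degrees, forces in N, time in s.
With the tool pointing down it reaches from about 350 to 800 mm from the base axis. Payload 7.3 kg.
Tool frame: the origin (TCP) lies midway between the tips of the shut fingers; the grasp point (between the pads) lies 19 mm behind it; x points along the fingers, y is the direction in which the jaws open and shut, and the axes are right-handed (so a half turn about x gives the same grasp; the last joint's range is limited). The gripper opens to 85 mm and grips with 20 to 120 N. Pads are 22 mm wide; open, the fingers measure 114 mm over their backs; the gripper's body (76 mm by 85 mm) begins 54 mm behind the grasp point. The pads swing forward as they close: fully open they stand 13 mm farther back than shut.
Start: joints at [66.005, 19.595, 87.324, -0, 73.075, -8.365], TCP at [141.435, 505.609, 231.322] pointing down, gripper open.
Joint ranges: [-145.02, 145.02], [-44.19, 115.74], [2.07, 154.8], [-57.11, 237.11], [16.16, 152.29], [-177.93, 177.93]. Speed limits (degrees/s): [147.25, 147.25, 180, 180, 180, 180].

INTERFACE

Orientations are given as [roll, pitch, yaw] about the fixed x, y, z axes, in that order (R = Rz(yaw) Ry(pitch) Rx(roll)).
In Python, from cell import readout, cams, bot, spotter gives the robot as it stands. The module is installed in compiled form; this text tells all that it offers.
- The arm moves only by the shell command python3 -m creep 'ROWS' [OPENING] [FORCE]. ROWS is JSON, a list of rows, each a list of 4 numbers: the shift along the tool's x, y, z in mm, then the turn about the tool's x in rad. A call has 1 to 5 rows; each row is the pose to reach, as a shift and turn from the pose measured when the call began, along the tool's axes at that moment; what a row does not reach only later rows make up. A row lasts 1/8 s, in which the tool goes at most 62.5 mm and 10.7 degrees, less where a joint would pass 70% of its speed; a pose out of reach is approached as far as the arm can. A call with a gripper value outside its range is refused whole. OPENING is the closure, from 0 (fully open) to 1 (shut), set as the call begins (- or left out, the last holds). The fingers move at their own pace and stop on an object; FORCE is the grip in N (left out, the last holds). Time passes only in rows, so rows that repeat a pose let the fingers close. It gives the time, the measured TCP pose, the force and the opening at its end, in the units of the state.
- readout.get_obs(): the state, without advancing time (a new reading comes with each control period).
- cams.snapshot(name): name is "scene" or "top"; returns the picture (420x560x3 uint8, blue, green, red); there is no depth.
- cams.camera_params(name): a dict with "K" (3x3 intrinsics, pixels), "world_to_cam" (4x4, takes a point from world to camera coordinates). Camera axes: x right, y up, looking along -z (the intrinsics and any distortion apply to the point x, -y, -z); pixel columns grow to the right and rows downward; lengths in mm; the calibration is good to about 2 mm. A picture is of the moment at which its call begins. camera_params takes no time and is no camera call.
- bot.hand_in(): hands the job in, once; it reports no verdict.
Trained networks look in the newest picture that a camera, given by its name, has taken for a name from the list of things; names that differ only in an ending like _2 or _b are one class to them, and where a whole thing is asked for, a point or a joint stands for the part that bears it (a point fixed in the world has none). Each returns a list of dicts, best first, with "conf" (0 to 1); they miss things now and then, are a little off and sometimes report something else, mostly with a low value. They report only what shows in the picture. A call takes as long as a camera call.
- spotter.trace(query, camera): "pixels" (420x560 bool, what is visible of it) and "xy" ([column, row] in pixels, amid what is visible of it).
The state is a dict: "time_s": time; "joint_positions": joint angles; "joint_vel": joint speeds; "joint_torque": joint torques, N m; "ee_pos": TCP position; "eef_rot": TCP orientation; "contact_force": force on the tool from outside, world axes, zero at the start; "ft_torque": the same for the moment, N m; "grip_width": finger opening in mm.
Only numpy, scipy, OpenCV 4.12 (cv2) and the standard library are available. Lean on these libraries where they do the work, as an engineer would, in place of code of your own. Each camera call takes 0.05 s, during which the arm holds its last target. There are 200 camera calls.

## Working session

There is one attempt and no reset: what is moved stays moved. The work goes in short steps, Python scripts to look and compute and a shell command to move; the robot and the scene stay as the last step left them, time stands still between calls to the robot, and variables do not carry over. Pictures are saved under pics/ and viewed, about 8 in all and at most 12, crops included, and the job is handed in when it is done.

```bash
mkdir -p pics
python3 - <<'E'
from cell import readout,cams,spotter
import cv2,numpy as np
o=readout.get_obs()
for k,v in o.items(): print(k,np.round(v,3))
for c in("scene","top"):
    cv2.imwrite(f"pics/{c}1.png",cams.snapshot(c))
    p=cams.camera_params(c);print(c,{k:np.round(v,2).tolist() if not isinstance(v,str) else v for k,v in p.items()})
    for q in["red_post","yellow_post","blue_post","red_bauble","yellow_bauble","blue_bauble","sanding_block","cap_dish","black_lid_jar"]:
        print(c,q,[(round(d["conf"],2),np.round(d["xy"],1).tolist(),int(d["pixels"].sum())) for d in spotter.trace(q,c)[:4]])
E
```

```text
time_s 0.0
joint_positions [ 6.6006e+01  1.9636e+01  8.7376e+01 -1.0000e-03  7.3075e+01 -8.3650e+00]
joint_vel [-0.114  0.012  0.039 -0.084 -0.046 -0.099]
joint_torque [-2.0000e-03 -4.3368e+01 -2.4601e+01 -0.0000e+00  8.0000e-03  0.0000e+00]
ee_pos [141.255 505.229 230.638]
eef_rot [ -97.693   89.913 -113.321]
contact_force [0.218 0.673 0.116]
ft_torque [-0.014 -0.039  0.037]
grip_width 85.377
scene {'K': [[446.64, 0.0, 283.99], [0.0, 446.64, 214.71], [0.0, 0.0, 1.0]], 'world_to_cam': [[0.43, -0.9, 0.01, -184.59], [0.71, 0.34, 0.62, -468.95], [-0.56, -0.26, 0.79, -805.33], [0.0, 0.0, 0.0, 1.0]]}
scene red_post [(0.65, [319.1, 280.5], 821)]
scene yellow_post [(0.77, [233.1, 247.8], 716)]
scene blue_post [(0.82, [187.0, 194.0], 617)]
scene red_bauble [(0.79, [328.7, 232.8], 699)]
scene yellow_bauble [(0.74, [229.3, 202.3], 1076)]
scene blue_bauble [(0.91, [174.0, 144.1], 513), (0.25, [321.5, 280.6], 782)]
scene sanding_block [(0.95, [186.0, 268.5], 815)]
scene cap_dish [(0.93, [409.4, 289.8], 884), (0.51, [188.8, 267.8], 777)]
scene black_lid_jar [(0.71, [246.5, 181.5], 331)]
top {'K': [[450.65, 0.0, 280.13], [0.0, 450.65, 207.36], [0.0, 0.0, 1.0]], 'world_to_cam': [[-0.03, -1.0, -0.0, 62.92], [0.98, -0.03, 0.17, -529.22], [-0.17, 0.0, 0.98, -1380.32], [0.0, 0.0, 0.0, 1.0]]}
top red_post [(0.57, [318.3, 228.2], 289)]
top yellow_post [(0.51, [254.7, 236.2], 168)]
top blue_post [(0.85, [194.9, 201.9], 410)]
top red_bauble [(0.52, [329.3, 211.5], 286)]
top yellow_bauble [(0.78, [245.5, 222.0], 581)]
top blue_bauble [(0.88, [177.2, 191.6], 369)]
top sanding_block [(0.67, [230.2, 262.6], 325)]
top cap_dish [(0.97, [381.1, 202.8], 409)]
top black_lid_jar [(0.62, [225.8, 166.2], 138)]
```

```bash
cat > h.py <<'E'
import numpy as np,cv2
from cell import cams,spotter
def proj(c,X):
    p=cams.camera_params(c);K=np.array(p["K"]);T=np.array(p["world_to_cam"])
    X=np.atleast_2d(X);q=X@T[:3,:3].T+T[:3,3];q=q*[1,-1,-1]
    u=q@K.T;return u[:,:2]/u[:,2:]
def at_z(c,xy,z):
    p=cams.camera_params(c);K=np.array(p["K"]);T=np.array(p["world_to_cam"])
    d=np.linalg.solve(K,[*xy,1])*[1,-1,-1];R=T[:3,:3];C=-R.T@T[:3,3];d=R.T@d
    return C+d*(z-C[2])/d[2]
E
python3 - <<'E'
from h import *
for c in("scene","top"):
    print(c,[k for k in cams.camera_params(c)])
Z=dict(red=(223,28),yellow=(233,38),blue=(232,30))
for n,(zt,r) in Z.items():
    for c in("scene","top"):
        im=cv2.imread(f"pics/{c}1.png")
        cams.snapshot(c) 
        for q,z in((n+"_bauble",zt-r),(n+"_post",None)):
            m=spotter.trace(q,c)[0]["pixels"].astype(np.uint8)
            cs=max(cv2.findContours(m,cv2.RETR_EXTERNAL,cv2.CHAIN_APPROX_NONE)[0],key=cv2.contourArea)
            (x,y),rr=cv2.minEnclosingCircle(cs)
            print(c,q,np.round((x,y,rr),1),cv2.boundingRect(cs), np.round(at_z(c,(x,y),z or 20),1))
a=cv2.imread("pics/scene1.png")[110:320,130:450];cv2.imwrite("pics/s1c.png",cv2.resize(a,None,fx=2.5,fy=2.5,interpolation=cv2.INTER_CUBIC)[:600])
a=cv2.imread("pics/top1.png")[130:300,140:420];cv2.imwrite("pics/t1c.png",cv2.resize(a,None,fx=2.8,fy=2.8,interpolation=cv2.INTER_CUBIC))
E
```

```text
scene ['K', 'world_to_cam']
top ['K', 'world_to_cam']
scene red_bauble [330.5 239.5  22. ] (317, 218, 28, 44) [463.4 -85.9 195. ]
scene red_post [323.4 278.   16.1] (308, 262, 32, 32) [476.  -80.4  20. ]
top red_bauble [327.  213.9  10.3] (317, 205, 20, 20) [482.2 -82.1 195. ]
top red_post [321.  223.5  11.7] (310, 214, 23, 22) [479.4 -80.4  20. ]
scene yellow_bauble [228.5 207.5  24.9] (211, 183, 35, 50) [446.9 137.9 195. ]
scene yellow_post [234.2 246.4  17.2] (220, 230, 32, 34) [463.8 149.3  20. ]
top yellow_bauble [246.1 222.   13.4] (233, 209, 27, 27) [465.2 146.6 195. ]
top yellow_post [252.5 232.5  10.1] (244, 227, 19, 15) [456.1 139.5  20. ]
scene blue_bauble [178.  156.5  25.2] (163, 132, 26, 50) [523.1 313.  202. ]
scene blue_post [246.  176.5  11.9] (239, 165, 16, 24) [681.  233.7  20. ]
top blue_bauble [178.2 192.2  11.7] (168, 182, 21, 22) [554.2 337.2 202. ]
top blue_post [191.6 204.3  11.9] (180, 193, 24, 23) [552.9 334.8  20. ]
```

View pics/s1c.png

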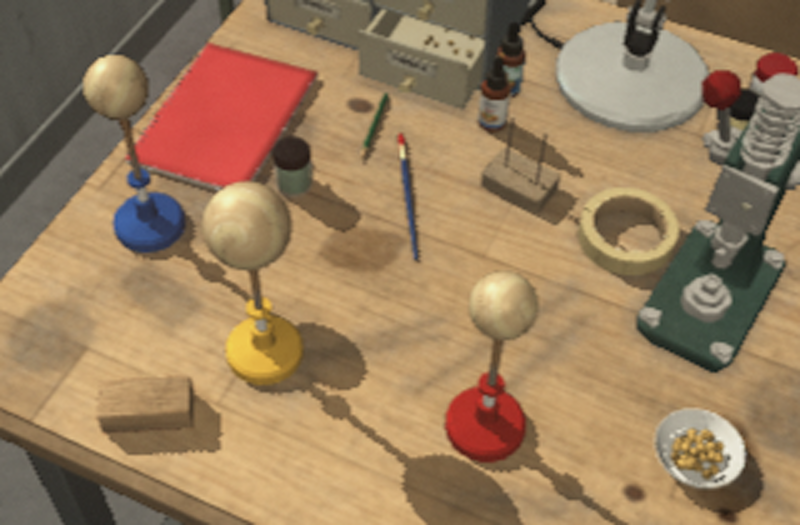

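View pics/t1c.png

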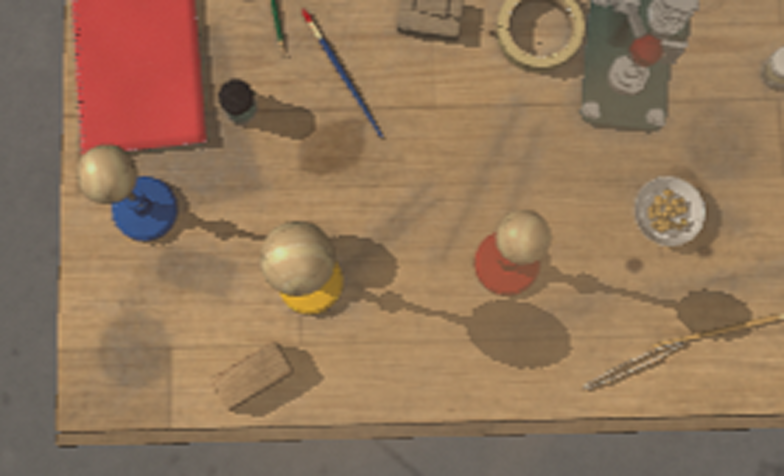

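The pictures show red, yellow and blue bauble balls at about (331,232), (229,200), (176,145) in the scene view. They stand clear of the bystanders, and the arm is out of view to the left. Next I triangulate the ball centres from both views.

Run:
```python
from h import *
from scipy.optimize import least_squares
Z=dict(red=(223,28),yellow=(233,38),blue=(232,30))
def circ(m,w=None):
    x,y,w,h=cv2.boundingRect(m); return (x+(w-1)/2,y+(w-1)/2,w/2)
cams.snapshot("scene");cams.snapshot("top")
for n,(zt,r) in Z.items():
    o={}
    for c in("scene","top"):
        m=spotter.trace(n+"_bauble",c)[0]["pixels"].astype(np.uint8)
        m=cv2.morphologyEx(m,cv2.MORPH_OPEN,cv2.getStructuringElement(cv2.MORPH_ELLIPSE,(11,11)))
        mm=cv2.moments(m,True);bb=cv2.boundingRect(m)
        o[c]=np.array([mm["m10"]/mm["m00"],mm["m01"]/mm["m00"]])
        print(n,c,o[c].round(1),bb,at_z(c,o[c],zt-r).round(1))
    s=least_squares(lambda p:np.r_[proj("scene",p)[0]-o["scene"],proj("top",p)[0]-o["top"]],[480,0,195])
    print(n,"3D ball",s.x.round(1),"nominal z",zt-r,"res",s.fun.round(1))
    for c in("scene","top"):
        for d in spotter.trace(n+"_post",c)[:2]:
            m=d["pixels"].astype(np.uint8);print("  post",c,round(d["conf"],2),cv2.boundingRect(m),d["xy"])
    # predicted foot
    print("  foot pred",[proj(c,[*s.x[:2],8])[0].round(1) for c in("scene","top")])
```

```text
red scene [330.2 231.7] (317, 219, 27, 28) [481.  -78.3 195. ]
red top [327.  214.2] (318, 205, 19, 20) [481.4 -81.9 195. ]
red 3D ball [479.9 -79.7 197.5] nominal z 195 res [ 0.6 -0.1 -0.7  0.4]
  post scene 0.87 (308, 259, 32, 36) [320.2, 279.9]
  post top 0.52 (310, 214, 23, 22) [318.9, 226.2]
  post top 0.4 (181, 193, 23, 23) [192.0, 204.4]
  foot pred [array([323.4, 279.1]), array([320.4, 223.9])]
yellow scene [228.1 200.1] (211, 183, 35, 37) [464.3 148.9 195. ]
yellow top [246.3 221.9] (233, 209, 27, 27) [465.2 146.  195. ]
yellow 3D ball [463.9 147.3 196.5] nominal z 195 res [ 0.5 -0.1 -0.5  0.4]
  post scene 0.6 (220, 230, 31, 33) [233.7, 246.6]
  post top 0.53 (318, 205, 18, 19) [327.9, 212.7]
  post top 0.52 (244, 228, 18, 14) [257.1, 238.0]
  foot pred [array([235.3, 249.4]), array([250.3, 230.6])]
blue scene [175.4 144.5] (163, 131, 26, 29) [553.9 340.7 202. ]
blue top [178.1 191.7] (168, 182, 21, 21) [555.8 337.6 202. ]
blue 3D ball [554.2 338.9 202.9] nominal z 202 res [ 0.6 -0.1 -0.6  0.5]
  post scene 0.97 (176, 180, 27, 31) [190.9, 197.3]
  post top 0.67 (180, 193, 24, 23) [193.1, 203.0]
  foot pred [array([189.2, 198.3]), array([191. , 204.6])]
```

```bash
cat >> h.py <<'E'
from cell import readout
from scipy.spatial.transform import Rotation as Rn
T=dict(red=(481,-80),yellow=(464.5,147),blue=(555,339))
def st(*tg):
    o=readout.get_obs();R=Rn.from_euler("xyz",o["eef_rot"],degrees=True).as_matrix()
    p=np.array(o["ee_pos"]);print("t",o["time_s"],"p",p.round(1),"rot",np.round(o["eef_rot"],2),"f",np.round(o["contact_force"],2),"w",round(o["grip_width"],1))
    for t in tg: print("tool shift to",t,(R.T@(np.array(t)-p)).round(1))
    return R
E
python3 - <<'E'
from h import *
print(st((141,505,310),(481,-80,310),(481,-80,265),(311,212,310)).round(3))
E
```

```text
t 2.6 p [141.5 505.6 231.3] rot [83.77 89.99 68.14] f [-0.09  0.67  0.85] w 85.5
tool shift to (141, 505, 310) [-78.7  -0.7  -0.3]
tool shift to (481, -80, 310) [ -78.7 -472.4  484.8]
tool shift to (481, -80, 265) [ -33.7 -472.4  484.8]
tool shift to (311, 212, 310) [ -78.7 -237.   242.4]
[[ 0.     0.269  0.963]
 [ 0.     0.963 -0.269]
 [-1.     0.     0.   ]]
```

```bash
python3 -m creep '[[-40,0,0,0],[-80,0,0,0],[-80,0,0,0],[-80,0,0,0]]' 1 20
```

```text
time_s: 3.1
ee_pos: [141.3, 505.3, 310.7]
eef_rot: [-97.6, 90.0, -113.3]
contact_force: [0.2, 0.5, -0.1]
grip_width: 12.0
```

```bash
python3 -m creep '[[0,-30,31,0],[0,-70,72,0],[0,-112,115,0],[0,-154,158,0],[0,-196,201,0]]' && python3 -m creep '[[0,-42,43,0],[0,-84,86,0],[0,-126,129,0],[0,-168,172,0],[0,-210,215,0]]'; python3 -c "
from h import *
st((481,-80,300),(481,-80,260))"
```

```text
time_s: 3.72
ee_pos: [282.1, 260.4, 309.7]
eef_rot: [-121.0, 89.8, -136.6]
contact_force: [1.1, -0.2, 0.7]
grip_width: -0.1
time_s: 4.35
ee_pos: [432.8, -1.5, 308.7]
eef_rot: [-146.9, 89.8, -162.5]
contact_force: [1.1, 1.0, 0.9]
grip_width: 0.2
t 4.35 p [432.8  -1.5 308.7] rot [-146.88   89.75 -162.51] f [1.12 0.96 0.9 ] w 0.2
tool shift to (481, -80, 300) [  8.6 -62.6  67.6]
tool shift to (481, -80, 260) [ 48.6 -62.5  67.7]
```

```bash
python3 -m creep '[[8,-38,40,0],[25,-62,67,0],[40,-62.5,67.7,0],[40,-62.5,67.7,0]]'; python3 -c "
from h import *
st((481,-80,223),(481,-80,235))
for c in('scene','top'): cv2.imwrite('pics/%s2.png'%c,cams.snapshot(c))
a=cv2.imread('pics/scene2.png')[140:320,210:430];b=cv2.imread('pics/top2.png')[150:260,260:400]
a=cv2.resize(a,(440,360),interpolation=2);b=cv2.resize(b,(350,275),interpolation=2);b=cv2.copyMakeBorder(b,0,85,0,0,0)
cv2.imwrite('pics/c2.png',np.hstack([a,b]))
print(proj('scene',[[481,-80,223],[481,-80,268]]),proj('top',[[481,-80,268]]))"
```

```text
time_s: 4.85
ee_pos: [479.9, -80.0, 266.2]
eef_rot: [-167.6, 89.5, 176.8]
contact_force: [-0.4, 0.3, -0.2]
grip_width: 0.1
t 4.85 p [479.9 -80.  266.2] rot [-167.57   89.47  176.76] f [-0.38  0.34 -0.22] w 0.1
tool shift to (481, -80, 223) [43.2  0.4  1.4]
tool shift to (481, -80, 235) [31.2  0.4  1.3]
[[332.31082069 223.6667875 ]
 [334.54750867 209.32698284]] [[329.01566214 210.01571137]]
```

View pics/c2.png

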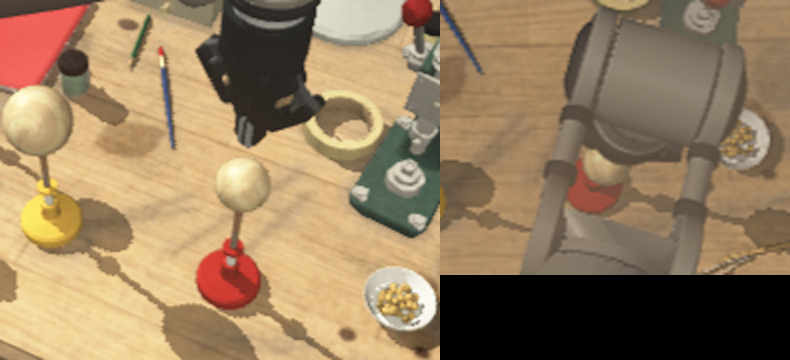

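The fingertips sit at about (333,209) in the scene view, right above the red ball, which matches the projection of (334.5,209). I'll descend slowly.

```bash
python3 -m creep '[[20,0.4,1,0],[32,0.4,1.3,0],[37,0.4,1.4,0],[40,0.4,1.4,0]]'; python3 -m creep '[[2,0,0,0],[4,0,0,0],[6,0,0,0]]'; python3 -c "
from h import *
st((481,-80,212))"
```

```text
time_s: 5.45
ee_pos: [482.1, -79.6, 228.5]
eef_rot: [-151.7, 89.7, -167.3]
contact_force: [-0.8, -0.3, 0.4]
grip_width: -0.2
time_s: 5.82
ee_pos: [482.2, -79.7, 222.6]
eef_rot: [-149.3, 89.7, -164.8]
contact_force: [1.0, 0.1, 0.4]
grip_width: 0.4
t 5.825 p [482.2 -79.7 222.6] rot [-149.25   89.74 -164.85] f [1.03 0.06 0.37] w 0.4
tool shift to (481, -80, 212) [10.6 -0.6 -1. ]
```

```bash
python3 -m creep '[[2,-0.3,-0.5,0],[4,-0.5,-1,0],[6,-0.5,-1,0]]'; python3 -m creep '[[2,0,0,0],[4,0,0,0],[4.5,0,0,0]]'
```

```text
time_s: 6.2
ee_pos: [481.1, -79.9, 216.6]
eef_rot: [-146.3, 89.8, -161.9]
contact_force: [-0.4, -0.3, 1.8]
grip_width: -0.1
time_s: 6.58
ee_pos: [481.0, -79.9, 211.9]
eef_rot: [-148.4, 89.8, -164.0]
contact_force: [-0.3, -0.4, 1.7]
grip_width: 0.1
```

```bash
python3 -c "
from h import *
im=cams.snapshot('scene');cv2.imwrite('pics/scene3.png',im)
o=cv2.imread('pics/scene2.png')
for s in (o,im): pass
f=lambda i:cv2.resize(i[190:310,290:365],(375,600),interpolation=2)
cv2.imwrite('pics/c3.png',np.hstack([f(o),f(im)]))
m=spotter.trace('red_bauble','scene')[0]; print(m['conf'],cv2.boundingRect(m['pixels'].astype(np.uint8)))
print(proj('scene',[[481,-80,78],[481,-80,67],[481,-80,45]]))"
```

```text
0.64 (318, 224, 26, 42)
[[326.18678893 262.92904493]
 [325.77903597 265.54322174]
 [324.98427414 270.63858124]]
```

View pics/c3.png

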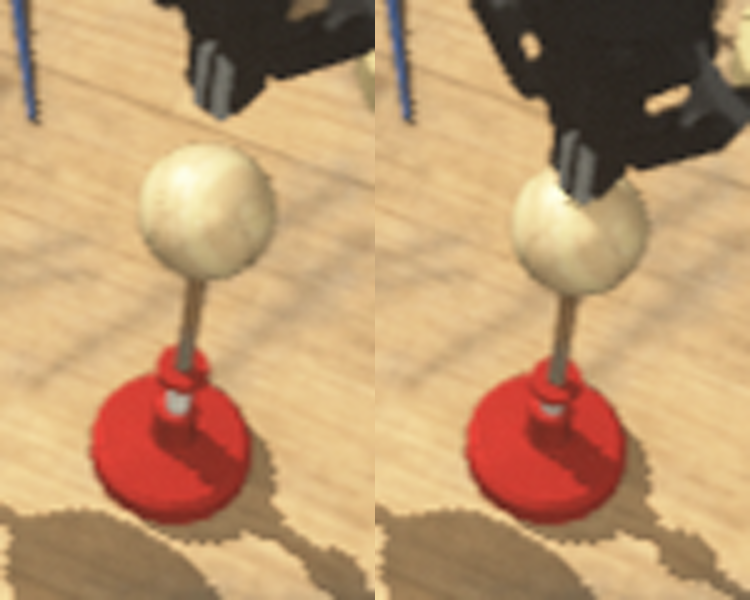

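The red collar dropped about 13 crop pixels (2.6 px, or about 11 mm) and the shaft visibly shortened, so red is checked. Next I go up and across to yellow.

```bash
python3 -m creep '[[-4,0,0,0],[-20,0,0,0],[-50,0,0,0],[-60,0,0,0]]'; python3 -c "
from h import *
st((464.5,147,272))"
```

```text
time_s: 7.18
ee_pos: [481.9, -80.0, 273.6]
eef_rot: [-110.4, 89.9, -126.0]
contact_force: [0.1, -0.5, 0.2]
grip_width: -0.3
t 7.175 p [481.9 -80.  273.6] rot [-110.37   89.85 -125.97] f [ 0.08 -0.49  0.16] w -0.3
tool shift to (464.5, 147, 272) [  1.1 214.  -77.8]
```

```bash
python3 -m creep '[[-5,45,-16,0],[-5,100,-36,0],[-5,155,-56,0],[-2,200,-73,0],[0,214,-78,0]]'; python3 -c "
from h import *
st((464.5,147,240))"
```

```text
time_s: 7.8
ee_pos: [463.4, 149.3, 272.4]
eef_rot: [-127.4, 89.8, -142.8]
contact_force: [0.5, 0.2, -0.2]
grip_width: 0.2
t 7.8 p [463.4 149.3 272.4] rot [-127.42   89.81 -142.83] f [ 0.51  0.25 -0.21] w 0.2
tool shift to (464.5, 147, 240) [32.4 -1.8  1.7]
```

```bash
python3 -m creep '[[18,-1.8,1.7,0],[30,-1.8,1.7,0],[32,-1.8,1.7,0]]'; python3 -c "
from h import *
st((464.5,147,233))
im=cams.snapshot('scene');cv2.imwrite('pics/scene4.png',im)
cv2.imwrite('pics/c4.png',cv2.resize(im[130:300,150:370],None,fx=3,fy=3,interpolation=2))
print((proj('scene',[[464.5,147,240]])-[150,130])*3)"
```

```text
time_s: 8.18
ee_pos: [464.2, 146.3, 239.4]
eef_rot: [-137.0, 89.7, -152.4]
contact_force: [0.4, 1.2, 0.5]
grip_width: 0.4
t 8.175 p [464.2 146.3 239.4] rot [-136.98   89.69 -152.45] f [0.41 1.18 0.54] w 0.4
tool shift to (464.5, 147, 233) [6.4 0.8 0.1]
[[230.81042558 168.48298783]]
```

View pics/c4.png

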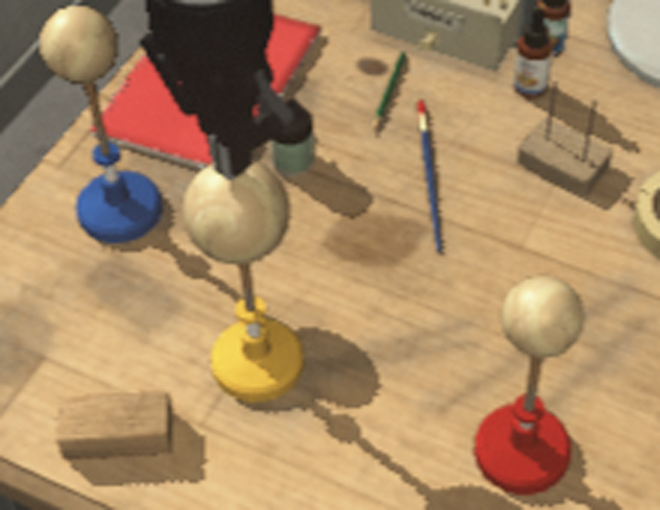

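Red stands lowered at crop (527,410). The fingertips are just above the top of the yellow ball, at crop (232,172). I'll press to about z 222.

```bash
python3 -m creep '[[2,0.5,0,0],[4,0.6,0,0],[6,0.6,0,0],[8,0.6,0,0]]'; python3 -m creep '[[2,0,0,0],[4,0,0,0],[6,0,0,0],[8,0,0,0],[9,0,0,0]]'
```

```text
time_s: 8.72
ee_pos: [464.7, 146.9, 231.9]
eef_rot: [-131.5, 89.8, -146.9]
contact_force: [0.2, -0.1, 3.1]
grip_width: 0.1
time_s: 9.35
ee_pos: [464.6, 146.9, 222.8]
eef_rot: [-132.0, 89.8, -147.5]
contact_force: [-0.8, 0.4, 0.7]
grip_width: -0.3
```

```bash
python3 -m creep '[[-4,0,0,0],[-20,0,0,0],[-45,0,0,0],[-50,0,0,0]]'; python3 -c "
from h import *
st((555,339,272))
im=cams.snapshot('scene');cv2.imwrite('pics/scene5.png',im)
o=cv2.imread('pics/scene4.png')
f=lambda i:cv2.resize(i[170:275,195:270],(375,525),interpolation=2)
cv2.imwrite('pics/c5.png',np.hstack([f(o),f(im)]))"
```

```text
time_s: 9.85
ee_pos: [465.4, 147.1, 274.1]
eef_rot: [-98.0, 89.9, -113.5]
contact_force: [-0.0, -0.5, 0.2]
grip_width: -0.3
t 9.85 p [465.4 147.1 274.1] rot [ -98.     89.88 -113.47] f [-0.03 -0.45  0.25] w -0.3
tool shift to (555, 339, 272) [  1.7 208.8  35.1]
```

View pics/c5.png

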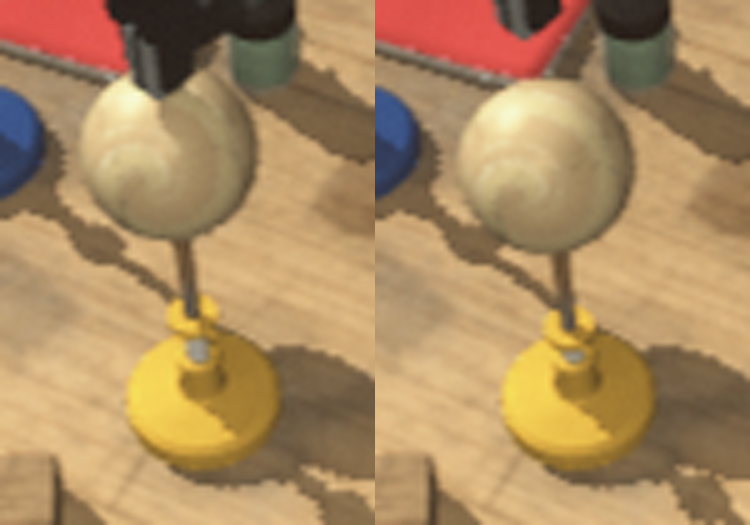

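The yellow collar dropped about 12 crop pixels (from row 318 to 330, about 1 cm) and its bauble stands. Next is blue.

```bash
python3 -m creep '[[-5,45,8,0],[-5,100,17,0],[-5,155,26,0],[-2,198,33,0],[0,209,35,0]]'; python3 -c "
from h import *
st((555,339,240))"
```

```text
time_s: 10.52
ee_pos: [554.5, 341.1, 270.6]
eef_rot: [-130.4, 89.7, -145.8]
contact_force: [-0.9, -0.5, 0.6]
grip_width: 0.1
t 10.525 p [554.5 341.1 270.6] rot [-130.42   89.69 -145.76] f [-0.93 -0.52  0.6 ] w 0.1
tool shift to (555, 339, 240) [30.6 -1.8  1.2]
```

```bash
python3 -m creep '[[18,-1.8,1.2,0],[29,-1.8,1.2,0],[30.5,-1.8,1.2,0]]'; python3 -c "
from h import *
st((555,339,232))
im=cams.snapshot('scene');cv2.imwrite('pics/scene6.png',im)
cv2.imwrite('pics/c6.png',cv2.resize(im[90:220,140:270],None,fx=4,fy=4,interpolation=2))
print((proj('scene',[[555,339,240]])-[140,90])*4)"
```

```text
time_s: 10.9
ee_pos: [554.6, 338.0, 239.1]
eef_rot: [-132.2, 89.6, -147.6]
contact_force: [-0.4, 1.1, -0.9]
grip_width: 0.1
t 10.9 p [554.6 338.  239.1] rot [-132.22   89.56 -147.6 ] f [-0.44  1.06 -0.94] w 0.1
tool shift to (555, 339, 232) [7.1 1.1 0.2]
[[132.99235781 168.15366096]]
```

View pics/c6.png

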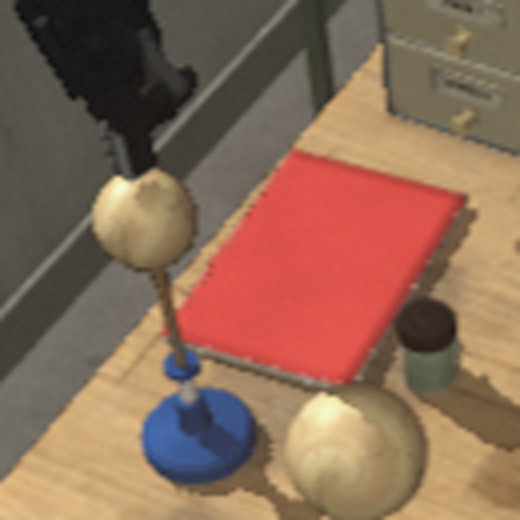

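The fingertips are at crop (135,173), just above the blue ball, as predicted. I'll press to about z 221.

```bash
python3 -m creep '[[2,0.8,0,0],[4,1,0.2,0],[6,1,0.2,0],[8,1,0.2,0]]'; python3 -m creep '[[2,0,0,0],[4,0,0,0],[6,0,0,0],[8,0,0,0],[9.5,0,0,0]]'
```

```text
time_s: 11.45
ee_pos: [555.3, 339.2, 231.8]
eef_rot: [-130.4, 89.6, -145.8]
contact_force: [0.6, 0.5, -1.1]
grip_width: -0.3
time_s: 12.08
ee_pos: [555.2, 339.1, 222.2]
eef_rot: [-130.3, 89.6, -145.7]
contact_force: [-0.3, 0.0, 1.3]
grip_width: 0.1
```

```bash
python3 -m creep '[[-4,0,0,0],[-20,0,0,0],[-55,0,0,0],[-80,0,0,0],[-80,0,0,0]]'; python3 -c "
from h import *
st((555,339,232))
im=cams.snapshot('scene');cv2.imwrite('pics/scene7.png',im)
o=cv2.imread('pics/scene6.png')
f=lambda i:cv2.resize(i[125:215,155:215],(360,540),interpolation=2)
cv2.imwrite('pics/c7.png',np.hstack([f(o),f(im)]))
cv2.imwrite('pics/c8.png',cv2.resize(im[100:320,130:440],None,fx=2.5,fy=2.5,interpolation=2))"
```

```text
time_s: 12.7
ee_pos: [556.5, 339.8, 305.4]
eef_rot: [-62.2, 89.9, -77.5]
contact_force: [0.3, -0.1, 0.0]
grip_width: -0.1
t 12.7 p [556.5 339.8 305.4] rot [-62.16  89.94 -77.53] f [ 0.29 -0.06  0.01] w -0.1
tool shift to (555, 339, 232) [73.4 -1.1 -1.2]
```

View pics/c7.png

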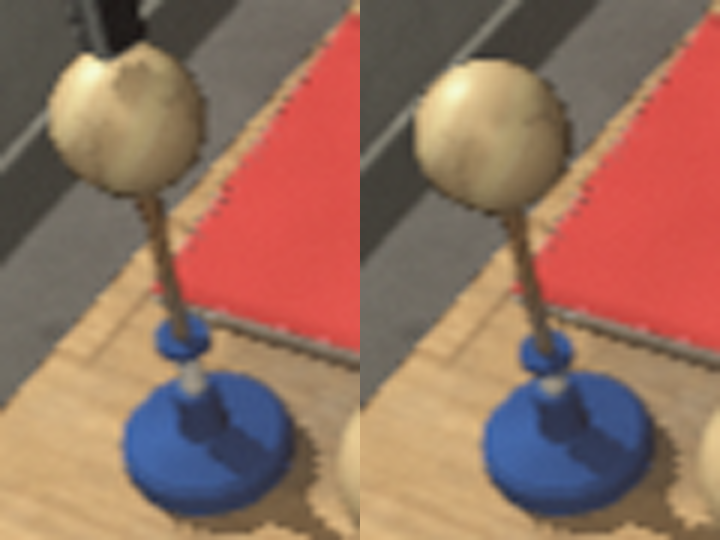

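View pics/c8.png

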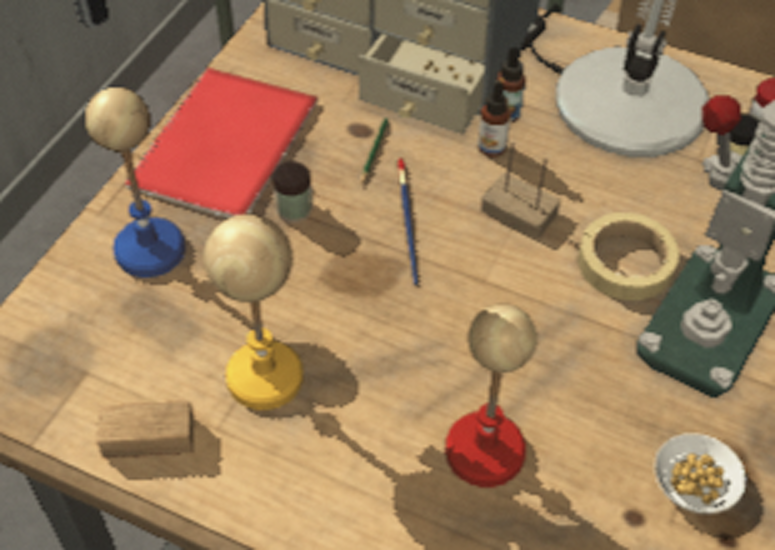

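The blue collar dropped about 14 crop pixels (about 1 cm). All three baubles stand lowered on their posts, and the block, dish and jar have not moved. The arm is clear.

```bash
python3 -c "
from cell import bot
print(bot.hand_in())"
```

```text
the job is handed in; nothing more can be done
None
```

I touched the baubles on top with the shut fingertips in the order red, yellow, blue. Each post was pushed down about 1 cm, and I handed the job in with about 13 s of the 51 s used.

- **Posts:** before-and-after pictures show each collar about 10–11 mm lower (roughly 2–2.6 px in the scene view, so good to a few mm). Each white shaft is visibly shorter but still showing, so all three stopped short of the hard stop.
- **Baubles and bystanders:** in the last picture all three baubles stand on their posts. The sanding block, cap dish and jar look unmoved.
- **Force:** the highest vertical reading at the end of a move was about 3 N, with noise of about 1 N. The arm was about 80 mm above the blue bauble, touching nothing, when I handed in.

No check failed. The yellow push ended at only 0.7 N, close to the noise, so I relied on the pictures there rather than the force. The top camera's view was blocked by the arm at the red post, so I used the scene camera for those checks.

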